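# Seat a drill bush with the ratcheted lever press

## Task

Seat the bush in the jig plate with the small lever press: with a fingertip push the ball handle of the ratchet pawl over towards the lever's end until the pawl stays clear of the teeth, then push the lever down by its cross grip until the ram has pressed the headed bush fully home, its head down on the plate, and last tip the ball handle back so that the pawl lies on the teeth again, the lever staying down. Everything is done by touching and pushing alone: pinch and lift nothing, do not raise the lever, keep the fingers off the ram, the bush and the plate, and leave the things round the press where they are. Finish with the hand clear of everything.

Things in the scene. Friction and masses are not known exactly. Their poses are not given: they have to be found in the camera images.
- press: grey cast bench press, bolted down, on a base 112 mm deep, 226 mm long, 18 mm thick. Origin on the worktop 18 mm from the middle of the base towards R; its y axis points opposite to R (see lever_pivot), its -x axis is its front. Column 96 mm long and 46 mm deep below the lever's pivot; the head that guides the ram reaches 90 mm from that pivot along R, top 116 mm above the worktop
- lever_pivot (a point): axis of the lever, in the lever's mid-plane, 140 mm above the worktop. The lever runs from here to its grip: call that horizontal direction R (to the right as seen from the robot). The lever swings in the vertical plane through R; its axis is level and square to R
- lever_grip (a point): centre of the lever's black cross grip: a level round bar of 24 mm diameter and 86 mm length, parallel to the lever's axis, 155 mm from lever_pivot. Free to push on from above all along; nothing stands beneath it
- lever (a joint): lever angle, rad, growing as the grip goes down. 0: 0.75 rad above level; 0.75: level; about 0.82: bush home. Starts 0 to 0.2; a stiff pivot keeps it where it is left. With the pawl in the teeth (one each 0.21 rad) it rises freely but goes down to the next tooth only. Pawl clear: about 3 N at the grip moves it, and about 12 N from about 0.45, where it meets the ram
- pawl_pivot (a point): pivot of the ratchet pawl, 190 mm above the worktop, on the press's front cheek: 28 mm to the front of the lever's mid-plane and 55 mm from lever_pivot, opposite to R. The cheek's top is 207 mm above the worktop. The pawl turns about an axis parallel to the lever's
- pawl_ball (a point): centre of the dark steel ball, 26 mm diameter, atop the pawl's 8 mm thick handle, 62 mm from pawl_pivot, about 246 mm above the worktop. Its weight keeps the pawl on the side to which it was pushed past upright: leaning 25 degrees away from R with the pawl in the teeth, 29 degrees towards R when thrown clear. Free space on both sides
- pawl (a joint): pawl angle, rad: 0 to 0.17 with its nose in the teeth or resting on them, 0.44 with the ball handle upright, 0.95 thrown clear towards R. Pushing the ball takes about 0.5 N, up to 5 N if the lever has been forced down against the pawl
- ram: steel ram, 18 mm diameter, 70 mm long, upright in the head 62 mm from lever_pivot along R, sprung upward; the lever pushes on its rounded crown. Origin at the centre of its foot. Not to be touched with the fingers
- jig_plate: loose aluminium jig plate 56 x 56 x 20 mm lying in the nest under the ram, with the headed bush in its centre. Origin under its centre. Not to be touched, moved or lifted
- bush (a joint): how far the steel bush (head 26 mm diameter, 6 mm thick; shank 16 mm) has been pressed into the plate, m: 0 with its head 10 mm above the plate, 0.010 fully home
- tray: grey sample tray 90 x 140 x 21 mm, open, with two spare bushes in it; a bystander. Origin under its centre
- spare_bush_1: spare headed bush, 26 mm head, standing head down in the tray; a bystander. Origin under its centre
- spare_bush_2: the other spare bush in the tray; a bystander
- gauge_pin: plain steel pin gauge, 10 mm diameter, 70 mm long, lying in front of the press; a bystander. Origin under its middle
- oil_bottle: brown dropper bottle, 34 mm across, 102 mm tall, behind the press; a bystander. Origin under its centre
- load: pale round coaxial load, 34 mm across, 32 mm tall, standing in front of the press; a bystander. Origin under its centre

How it is judged:
On the way, in this order (a step that is already met when the one before it is completed fails the run):
1. the pawl is thrown clear of the teeth and stays so, the lever still up (value of joint pawl above 0.7 rad and value of joint lever below 0.5 rad), for 0.2 s.
2. the lever is pushed down past the teeth and the bush is home (within 1.5 mm), the pawl still clear (value of joint bush above 0.0085 m and value of joint lever above 0.72 rad and value of joint pawl above 0.55 rad), for 0.2 s.
At the end, for the whole second after the job is handed in: the bush is home in the plate (head within 1.5 mm of it), the lever is down (beyond 0.72 rad), the pawl lies on the teeth again (below 0.25 rad), the plate lies flat in its nest, and all is at rest (value of joint bush above 0.0085 m and value of joint lever above 0.72 rad and value of joint pawl below 0.25 rad and angle between jig_plate's own z axis and vertical below 0.05 rad and linear speed of jig_plate below 0.01 m/s and velocity of joint lever between -0.05 and 0.05 rad/s and velocity of joint pawl between -0.05 and 0.05 rad/s); the robot touches nothing.
It fails at once if the fingers touch the ram, the jig plate or its bush (contact force between the fingers and ram above 1 N or contact force between the fingers and jig_plate above 1 N).
It fails at once if the jig plate leaves its nest (moves more than 8 mm) (distance of jig_plate from where it was at the start of the episode above 0.008 m).
It fails at once if the lever is raised above its parking height (value of joint lever below -0.06 rad).
It fails at once if one of the things round the press is lifted or pushed away (more than 20 mm) (distance of any of tray, spare_bush_1, spare_bush_2, gauge_pin, oil_bottle, load from where it was at the start of the episode above 0.02 m).
It also fails if it takes over 54 s, if anything falls off the work surface, if the arm or the gripper's body presses on something with over 40 N, if the wrist force passes 120 N, or if a joint passes its speed limit or range.

## Robot

A 7-joint arm with a two-finger parallel gripper is mounted at the origin on a cart in front of the work surface, level with it; the furniture and walls round the work are solid. World frame = base frame: x ahead of the robot, y to its left, z up, the work surface at z = 0. Lengths are in m, angles in rad, forces in N, time in s.
With the tool pointing down it reaches from about 0.425 to 0.925 m from the base axis. Payload 6.8 kg.
Tool frame: the origin (TCP) lies midway between the tips of the shut fingers; the grasp point (between the pads) lies 19 mm behind it; x points along the fingers, y is the direction in which the jaws open and shut, and the axes are right-handed (so a half turn about x gives the same grasp; the last joint's range is limited). The gripper opens to 85 mm and grips with 20 to 120 N. Pads are 22 mm wide; open, the fingers measure 114 mm over their backs; the gripper's body (76 mm by 85 mm) begins 54 mm behind the grasp point. The pads swing forward as they close: fully open they stand 13 mm farther back than shut.
Start: joints at [-1.246, 0.477, 0.022, 1.555, -0.011, 1.109, -0.083], TCP at [0.283, 0.613, 0.231] pointing down, gripper open.
Joint ranges: [-2.96, 2.96], [-0.34, 2.1], [-1.41, 1.46], [0.24, 2.44], [-1.37, 4.51], [0.17, 1.92], [-2.96, 2.96]. Speed limits (rad/s): [2.39, 2.39, 3.14, 3.14, 3.14, 3.14, 3.14].

## Interface

Orientations are given as a rotation vector (axis times angle).
In Python, from bench import r, viewer, nets gives the robot as it stands.
- The arm moves only by the shell command python3 -m pendant 'ROWS' [FORCE]. ROWS is JSON, one flat list of numbers, 5 for each row, row after row: the finger opening in mm, from 0 to 85.4, then the shift along the tool's x, y, z in mm, then the turn about the tool's x in rad. A call has 1 to 20 rows; each row shifts and turns the commanded pose from where the row before left it, along the tool's axes as they then stand; what a row does not reach is not made up. A row lasts 1/8 s, in which the tool goes at most 62.5 mm and 10.7 degrees, less where a joint would pass 70% of its speed; a pose out of reach is approached as far as the arm can. A call with a gripper value outside its range is refused whole. The fingers move at their own pace and stop on an object; FORCE is the grip in N (left out, the last holds). Time passes only in rows, so rows that do not move let the fingers close. It gives the time, the measured TCP pose, the force and the opening at its end, in the units of the state.
- r.get_obs(): the state, without advancing time (a new reading comes with each control period).
- viewer.grab_frame(name): name is "side" or "top"; returns (picture, depth): 384x512x3 uint8, red, green, blue; 384x512 float32, m along the optical axis (not along the pixel's ray), 0 where there is no reading.
- viewer.calibration(name): a dict with "mtx" (3x3 intrinsics, pixels), "distortion" ([k1, k2, p1, p2, k3] as OpenCV has them; the pictures are not rectified), "world_to_cam" (4x4, takes a point from world to camera coordinates). Camera axes: x right, y up, looking along -z (the intrinsics and any distortion apply to the point x, -y, -z); pixel columns grow to the right and rows downward; lengths in m; the calibration is good to about 2 mm. A picture is of the moment at which its call begins. calibration takes no time and is no camera call.
- r.hand_in(): hands the job in, once; it reports no verdict.
Trained networks look in the newest picture that a camera, given by its name, has taken for a name from the list of things; names that differ only in an ending like _2 or _b are one class to them, and where a whole thing is asked for, a point or a joint stands for the part that bears it (a point fixed in the world has none). Each returns a list of dicts, best first, with "score" (0 to 1); they miss things now and then, are a little off and sometimes report something else, mostly with a low value. They report only what shows in the picture. A call takes as long as a camera call.
- nets.look_for(name, camera): "location" ([x, y, z] in m, in world coordinates, good to about 4 mm: the middle of the surface that is visible of it).
- nets.silhouettes(name, camera): "mask" (384x512 bool, what is visible of it).
The state is a dict: "clock": time; "joints": joint angles; "qvel": joint speeds; "tau": joint torques, N m; "tcp_pos": TCP position; "orientation": TCP orientation; "contact_force": force on the tool from outside, world axes, zero at the start; "moment": the same for the moment, N m; "grip_width": finger opening in m.
Only numpy, scipy, OpenCV 4.12 (cv2) and the standard library are available. Lean on these libraries where they do the work, as an engineer would, in place of code of your own. Each camera call takes 0.05 s, during which the arm holds its last target. There are 200 camera calls.

## Working session

There is one attempt and no reset: what is moved stays moved. The work goes in short steps, Python scripts to look and compute and a shell command to move; the robot and the scene stay as the last step left them, time stands still between calls to the robot, and variables do not carry over. Pictures are saved under pics/ and viewed, about 8 in all and at most 12, crops included, and the job is handed in when it is done.

```bash
mkdir -p pics; ls; python3 - <<'E'
from bench import r, viewer, nets
import cv2, numpy as np
from scipy.spatial.transform import Rotation as R
o=r.get_obs(); print(o['clock'],o['tcp_pos'],o['orientation'],R.from_rotvec(o['orientation']).as_matrix().round(3).tolist(),o['grip_width'])
ims=[]
for c in ['side','top']:
    im,d=viewer.grab_frame(c); cv2.imwrite(f'pics/{c}0.png',im[:,:,::-1]); np.save(f'pics/{c}0.npy',d)
    k=viewer.calibration(c); print(c,np.linalg.inv(k['world_to_cam'])[:3].round(3).tolist(),k['mtx'])
    for n in ['lever_grip','pawl_ball','pawl_pivot','lever_pivot','ram','jig_plate','tray','oil_bottle','load','gauge_pin','press']:
        print(n,[(np.round(x['location'],3).tolist(),round(x['score'],2)) for x in nets.look_for(n,c)[:2]])
E
```

```text
pics
0.0 [0.28286542 0.61221882 0.23032718] [ 0.33805729  1.54427573 -0.34087458] [[-0.001, 0.419, 0.908], [-0.002, 0.908, -0.419], [-1.0, -0.002, 0.0]] 0.08549503217094634
side [[0.997, 0.033, -0.068, 0.39], [-0.074, 0.625, -0.777, -0.337], [0.017, 0.78, 0.626, 0.699]] [[416.25654568   0.         256.88950636]
 [  0.         416.25654568 186.33361554]
 [  0.           0.           1.        ]]
lever_grip [([0.534, 0.198, 0.252], 0.98), ([0.293, 0.347, 0.014], 0.33)]
pawl_ball [([0.526, 0.388, 0.222], 0.52)]
pawl_pivot [([0.529, 0.295, 0.122], 0.59)]
lever_pivot [([0.532, 0.297, 0.114], 0.72), ([0.525, 0.386, 0.224], 0.24)]
ram [([0.548, 0.256, 0.14], 0.52)]
jig_plate []
tray [([0.285, 0.31, 0.002], 0.76)]
oil_bottle [([0.639, 0.301, 0.076], 0.71)]
load [([0.537, 0.199, 0.249], 0.66), ([0.468, 0.346, 0.02], 0.52)]
gauge_pin []
press [([0.523, 0.387, 0.221], 0.15)]
top [[-0.0, 0.989, -0.149, 0.308], [-1.0, 0.004, 0.025, 0.344], [0.025, 0.149, 0.988, 1.127]] [[454.75937865   0.         257.84787918]
 [  0.         454.75937865 186.45180901]
 [  0.           0.           1.        ]]
lever_grip [([0.54, 0.241, 0.217], 0.89)]
pawl_ball []
pawl_pivot [([0.535, 0.299, 0.115], 0.83), ([0.522, 0.396, 0.259], 0.75)]
lever_pivot [([0.533, 0.292, 0.119], 0.58)]
ram [([0.544, 0.266, 0.14], 0.63)]
jig_plate [([0.525, 0.27, 0.049], 0.66)]
tray [([0.294, 0.313, 0.006], 0.9)]
oil_bottle [([0.631, 0.313, 0.058], 0.75)]
load [([0.464, 0.352, 0.028], 0.53)]
gauge_pin [([0.468, 0.25, 0.011], 0.57)]
press [([0.533, 0.293, 0.12], 0.84)]
```

```bash
python3 - <<'E'
import cv2,numpy as np
a=cv2.imread('pics/side0.png');b=cv2.imread('pics/top0.png')
cv2.imwrite('pics/s0.png',cv2.resize(a,(800,600)));cv2.imwrite('pics/t0.png',cv2.resize(b,(800,600)))
E
```

```text
(no output)
```

View pics/side0.png

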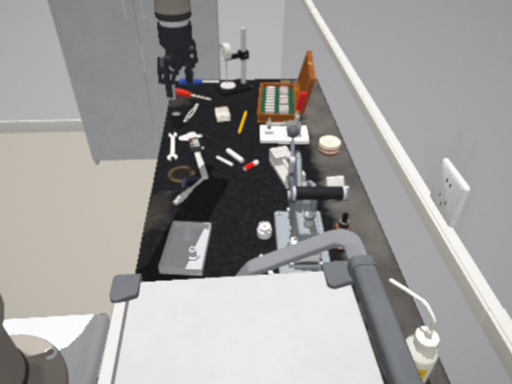

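View pics/top0.png

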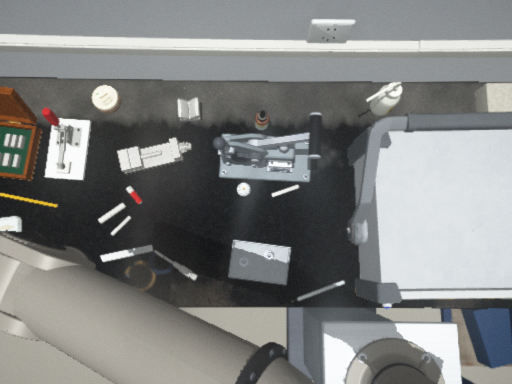

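The side view shows the ball at about (293,128) and the black grip at (320,193). The top view shows the ball at (220,143), the grip at (315,135), and a big trolley to the right of column 355. Next I'll measure these with depth.

```bash
cat > h.py <<'E'
from bench import r, viewer, nets
import cv2, numpy as np
from scipy.spatial.transform import Rotation as R
def xyz(c,d):
    k=viewer.calibration(c); v,u=np.mgrid[:384,:512]
    p=cv2.undistortPoints(np.stack([u,v],-1).reshape(-1,1,2).astype(np.float32),np.array(k['mtx']),np.array(k['distortion'])).reshape(384,512,2)
    P=np.stack([p[...,0]*d,-p[...,1]*d,-d,np.ones_like(d)],-1)
    return (P@np.linalg.inv(k['world_to_cam']).T)[...,:3]
def proj(c,X):
    k=viewer.calibration(c); X=np.atleast_2d(X); C=(np.c_[X,np.ones(len(X))]@np.array(k['world_to_cam']).T)[:,:3]*[1,-1,-1]
    return cv2.projectPoints(C,np.zeros(3),np.zeros(3),np.array(k['mtx']),np.array(k['distortion']))[0].reshape(-1,2)
E
python3 - <<'E'
from h import *
for c,regs in [('side',{'ball':(112,142,280,305),'grip':(183,203,290,350)}),('top',{'ball':(128,155,208,232),'grip':(105,165,300,325),'trolley':(110,300,345,400)})]:
    d=np.load(f'pics/{c}0.npy'); X=xyz(c,d); im=cv2.imread(f'pics/{c}0.png')
    for n,(a,b,e,f) in regs.items():
        S=X[a:b,e:f][d[a:b,e:f]>0]; 
        if n=='trolley': print(n,np.percentile(S,[2,50,98],axis=0).round(3).tolist(),[X[q,w].round(3).tolist() for q,w in [(125,390),(180,365),(230,357),(200,440)]]);continue
        S=S[S[:,2]>(.19 if n=='grip' else .222)]
        print(c,n,len(S),np.percentile(S,[2,50,98],axis=0).round(3).tolist())
        if n=='grip': 
            m=S.mean(0);print(np.linalg.svd(S-m)[2][0])
        # sphere fit
        else:
            from scipy.optimize import least_squares
            f_=least_squares(lambda q:np.linalg.norm(S-q,axis=1)-.013,S.mean(0)-[0,0,.01],loss='soft_l1',f_scale=.002); print('sphere',f_.x.round(4),np.abs(f_.fun).mean())
X=xyz('top',np.load('pics/top0.npy'))
for v in range(110,190,4): print(v,[int(1000*X[v,u,2]) for u in range(204,332,4)])
a=cv2.imread('pics/side0.png')[90:290,220:370];b=cv2.imread('pics/top0.png')[95:195,200:340]
cv2.imwrite('pics/c.png',np.hstack([cv2.resize(a,(300,400),interpolation=2),cv2.resize(b,(490,400),interpolation=2)]))
E
```

```text
side ball 135 [[0.514, 0.386, 0.232], [0.524, 0.391, 0.252], [0.536, 0.402, 0.261]]
sphere [0.5255 0.3991 0.2478] 0.0010494536383234955
side grip 742 [[0.499, 0.194, 0.236], [0.543, 0.2, 0.249], [0.587, 0.216, 0.254]]
[ 0.99856364 -0.05306493  0.00740115]
top ball 136 [[0.515, 0.389, 0.227], [0.524, 0.399, 0.258], [0.537, 0.41, 0.262]]
sphere [0.5272 0.4002 0.2486] 0.001281819992292101
top grip 639 [[0.501, 0.198, 0.225], [0.544, 0.212, 0.25], [0.588, 0.234, 0.255]]
[-0.99773207  0.06193857 -0.02635025]
trolley [[0.223, 0.02, -0.003], [0.416, 0.074, 0.183], [0.667, 0.106, 0.265]] [[0.56, 0.064, 0.267], [0.46, 0.102, 0.212], [0.363, 0.099, 0.117], [0.422, -0.058, 0.189]]
110 [0, -1, 1, 7, 0, -1, 0, -1, 0, 0, 0, 0, 0, -1, 0, -1, 0, -3, 2, -2, -5, 4, 0, -2, 0, 0, -2, -1, 0, -1, -1, -2]
114 [-1, 0, 0, 0, -2, 1, 0, 5, 0, 2, -1, 0, -4, 59, 95, 94, 0, 0, 3, 0, 0, 0, 1, 0, 0, 1, 0, 253, 253, 252, 0, 0]
118 [1126, 1, 2, 0, 0, 2, 1, -1, -1, -1, 0, -2, -2, 59, 75, 77, 54, 3, 1, 2, 0, 0, 1, 0, 4, 5, 1, 252, 249, 247, 0, 1]
122 [0, -4, 1, -2, -2, -3, 1, 0, 0, 0, 1, 0, 2, 51, 60, 58, -2, 0, 3, -5,
[... 1491 characters left out ...]
 14, 16, 19, 18, 18, 16, 19, 17, 43, 48, 47, 47, 47, 49, 39, 15, 20, 15, 14, 0, -2, -1, 1, 0]
170 [0, -1, 0, 3, 16, 22, 21, 18, 15, 17, 16, 22, 16, 18, 20, 18, 31, 30, 32, 34, 36, 31, 17, 15, 19, 16, 16, -4, -1, 2, -2, 1]
174 [2, -1, -2, 3, 17, 21, 14, 17, 15, 19, 16, 20, 18, 16, 18, 15, 15, 14, 16, 14, 15, 15, 18, 18, 16, 22, 17, 0, 0, -3, -1, 0]
178 [0, 1, -3, 1, 0, -5, 8, 6, 9, 10, 9, 14, 18, 17, 20, 12, 19, 18, 17, 16, 18, 15, 17, 16, 16, 20, 15, 2, 0, 0, 0, 2]
182 [0, 1, 4, -1, 0, 2, 3, -1, 0, 0, -2, 0, -2, 2, -2, -2, 2, 0, 5, 0, -1, 0, 1, -3, 0, 3, -3, -4, 0, -2, -1, 1]
186 [-3, 0, -1, 0, -1, -1, -1, -2, 0, 25, 26, 30, 0, 2, 0, 0, 1, 1, 4, -1, -3, 2, 12, 8, -2, -1, 0, -1, 1, 0, -1, -2]
```

View pics/c.png

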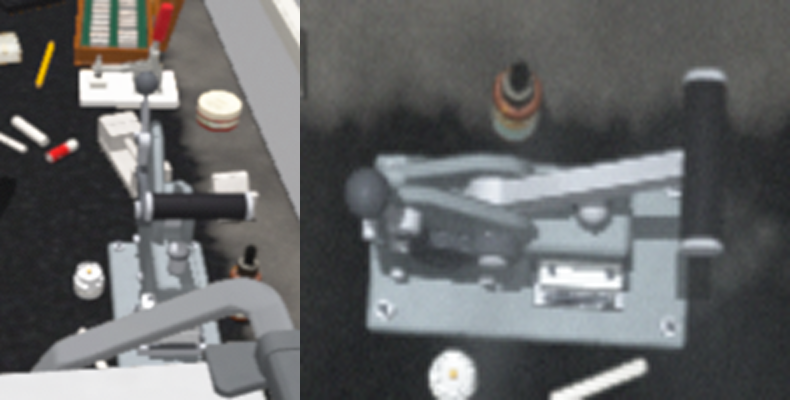

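```bash
python3 - <<'E'
from h import *
for c in ['top','side']:
    X=xyz(c,np.load(f'pics/{c}0.npy')).reshape(-1,3)
    for x0 in np.arange(.36,.72,.04):
        S=X[(X[:,0]>x0)&(X[:,0]<x0+.04)&(X[:,2]>.06)&(X[:,2]<.6)&(X[:,1]<.16)&(X[:,1]>-.05)]
        print(c,round(x0,2),len(S), [(round(z,2),round(float(np.percentile(Q[:,1],98)),3)) for z in np.arange(.05,.5,.05) if len(Q:=S[(S[:,2]>z)&(S[:,2]<z+.05)])>5])
g=np.array([-.055,-.998,0]); Rm=R.from_rotvec(r.get_obs()['orientation']).as_matrix()
t=np.array(r.get_obs()['tcp_pos'])
print('to (0.522,0.46,z):',Rm.T@(np.array([.526,.46,.231])-t)*1000, 'turn angle of tool y',np.degrees(np.arctan2(Rm[1,1],Rm[0,1])))
E
```

```text
top 0.36 1703 [(np.float64(0.05), 0.113), (np.float64(0.1), 0.11), (np.float64(0.15), 0.085)]
top 0.4 1542 [(np.float64(0.1), 0.109), (np.float64(0.15), 0.107), (np.float64(0.2), 0.106)]
top 0.44 1454 [(np.float64(0.05), 0.077), (np.float64(0.15), 0.076), (np.float64(0.2), 0.106)]
top 0.48 1451 [(np.float64(0.05), 0.078), (np.float64(0.1), 0.078), (np.float64(0.15), 0.067), (np.float64(0.2), 0.105)]
top 0.52 1982 [(np.float64(0.05), 0.091), (np.float64(0.1), 0.092), (np.float64(0.15), 0.091), (np.float64(0.2), 0.104), (np.float64(0.25), 0.101)]
top 0.56 1094 [(np.float64(0.05), 0.091), (np.float64(0.1), 0.092), (np.float64(0.15), 0.091), (np.float64(0.2), 0.088), (np.float64(0.25), 0.089)]
top 0.6 0 []
top 0.64 306 [(np.float64(0.05), 0.026), (np.float64(0.1), 0.019), (np.float64(0.15), 0.079)]
top 0.68 224 [(np.float64(0.05), 0.03), (np.float64(0.1), 0.02), (np.float64(0.15), 0.025)]
side 0.36 2207 [(np.float64(0.15), 0.072)]
side 0.4 2530 [(np.float64(0.15), 0.103), (np.float64(0.2), 0.106)]
side 0.44 2630 [(np.float64(0.15), 0.075), (np.float64(0.2), 0.105)]
side 0.48 2638 [(np.float64(0.15), 0.074), (np.float64(0.2), 0.104)]
side 0.52 3678 [(np.float64(0.15), 0.072), (np.float64(0.2), 0.1), (np.float64(0.25), 0.099)]
side 0.56 1717 [(np.float64(0.15), 0.048), (np.float64(0.2), 0.087), (np.float64(0.25), 0.081)]
side 0.6 0 []
side 0.64 598 [(np.float64(0.05), 0.02), (np.float64(0.1), 0.014), (np.float64(0.15), 0.077)]
side 0.68 744 [(np.float64(0.05), -0.005), (np.float64(0.1), 0.017), (np.float64(0.15), 0.018)]
to (0.522,0.46,z): [ 2.80722104e-01 -3.68021719e+01  2.84580228e+02] turn angle of tool y 65.2011112319734
```

```bash
python3 -m pendant '[0,-25,0,0,-0.126, 0,-25,0,0,-0.126, 0,0,0,0,-0.126, 0,0,-18,31,0, 0,0,-18,31,0, 0,0,-18,31,0, 0,0,-18,31,0, 0,0,-18,31,0, 0,0,-18,31,0, 0,0,-18,31,0, 0,0,-17,34,0, 0,0,0,0,0, 0,0,0,0,0]' 20; python3 -c "
from h import *
o=r.get_obs();print(R.from_rotvec(o['orientation']).as_matrix().round(3).tolist(),o['grip_width'])"
```

```text
clock: 2.82
tcp_pos: [0.5254, 0.4567, 0.2812]
orientation: [0.043, 1.571, -0.043]
contact_force: [0.4, 0.7, 0.9]
grip_width: -0.0003
[[-0.001, 0.055, 0.999], [0.0, 0.999, -0.055], [-1.0, 0.0, -0.001]] -0.00025042123310360073
```

```bash
python3 -m pendant '[0,23,0,0,0, 0,22,0,0,0, 0,0,-12,0,0, 0,0,-9,0,0, 0,0,-9,0,0, 0,0,-8,0,0, 0,0,-8,0,0, 0,0,-8,0,0, 0,0,-8,0,0, 0,0,-8,0,0, 0,0,-7,0,0, 0,0,0,0,0, 0,0,0,0,0]'; python3 - <<'E'
from h import *
for c in ['top','side']:
    im,d=viewer.grab_frame(c); cv2.imwrite(f'pics/{c}1.png',im[:,:,::-1]); np.save(f'pics/{c}1.npy',d)
    print([(np.round(x['location'],3).tolist(),round(x['score'],2)) for x in nets.look_for('pawl_ball',c)[:2]])
im=cv2.imread('pics/side1.png')[70:270,200:400];b=cv2.imread('pics/top1.png')[85:205,190:350]
cv2.imwrite('pics/c1.png',np.hstack([cv2.resize(im,(400,400)),cv2.resize(b,(400,400))]))
E
```

```text
clock: 4.45
tcp_pos: [0.5216, 0.3797, 0.2363]
orientation: [0.043, 1.57, -0.043]
contact_force: [0.5, 0.7, 0.6]
grip_width: 0.0002
[]
[([0.523, 0.35, 0.241], 0.75), ([0.539, 0.204, 0.25], 0.46)]
```

View pics/c1.png

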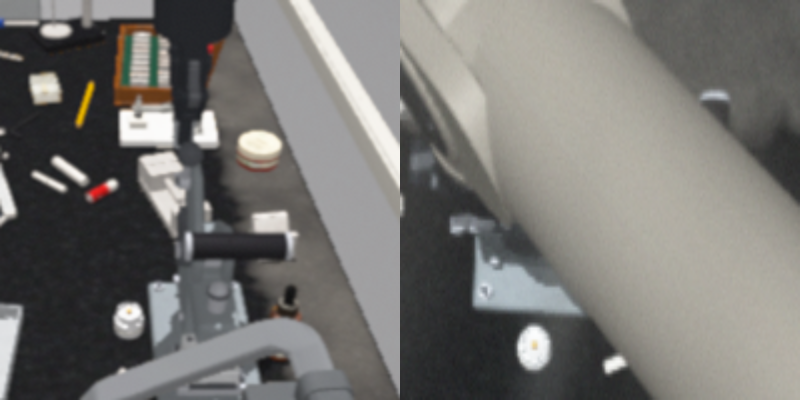

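The side view shows the ball now ahead of the finger, towards R. I'll fit its centre to check the lean.

```bash
cat >> h.py <<'E'
from scipy.optimize import least_squares
def ball(c='side'):
    im,d=viewer.grab_frame(c); m=nets.silhouettes('pawl_ball',c)
    if not m: return None
    S=xyz(c,d)[np.array(m[0]['mask'])&(d>0)]; S=S[S[:,2]>.225]
    f=least_squares(lambda q:np.linalg.norm(S-q,axis=1)-.013,np.median(S,0)+[0,.008,-.008],loss='soft_l1',f_scale=.002)
    return m[0]['score'],len(S),np.median(S,0).round(3),f.x.round(4),np.abs(f.fun).mean()
def grip(c='side'):
    im,d=viewer.grab_frame(c); m=nets.silhouettes('lever_grip',c)
    if not m: return None
    S=xyz(c,d)[np.array(m[0]['mask'])&(d>0)]; return m[0]['score'],len(S),np.percentile(S,[5,50,95],axis=0).round(3).tolist()
E
python3 -c "
from h import *
print(ball(),grip())"
```

```text
None (0.58, 832, [[0.502, 0.195, 0.14], [0.535, 0.201, 0.246], [0.583, 0.358, 0.253]])
```

```bash
python3 -m pendant '[0,0,15,0,0, 0,-40,0,0,0, 0,-40,0,0,0, 0,0,-45,7,0, 0,0,-45,8,0, 0,0,-45,8,0, 0,0,-45,7,0, 0,0,0,0,0]'; python3 - <<'E'
from h import *
print(ball('side'),ball('top'),grip())
im,d=viewer.grab_frame('side');np.save('pics/side2.npy',d);cv2.imwrite('pics/c2.png',cv2.resize(im[60:260,190:390,::-1],(600,600)))
E
```

```text
clock: 5.85
tcp_pos: [0.5439, 0.2092, 0.3168]
orientation: [0.047, 1.569, -0.049]
contact_force: [0.5, -0.1, -0.3]
grip_width: 0.0002
(0.6, 130, array([0.522, 0.342, 0.249]), array([0.5233, 0.3508, 0.2436]), np.float64(0.0008080615151557888)) (0.73, 127, array([0.523, 0.352, 0.253]), array([0.5248, 0.3516, 0.2436]), np.float64(0.0010114081495169454)) (0.67, 870, [[0.502, 0.195, 0.139], [0.536, 0.201, 0.247], [0.583, 0.354, 0.253]])
```

View pics/c2.png

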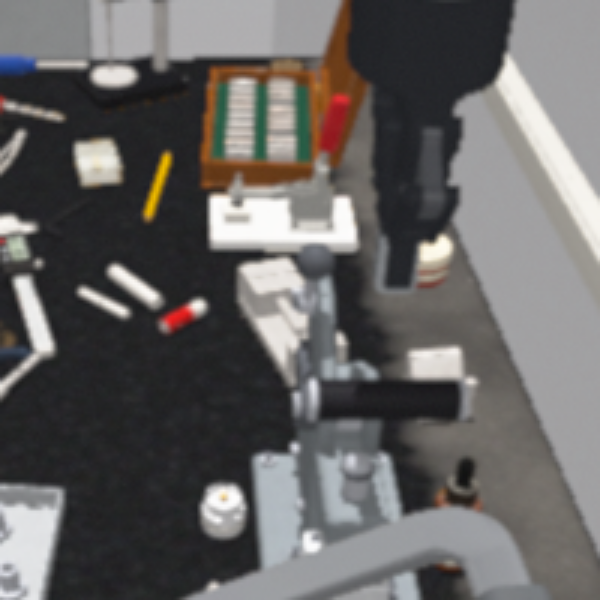

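The ball stands at y 0.351, z 0.2436, about 30° past upright towards R, so the pawl is thrown clear. Now the lever.

```bash
python3 -m pendant '[0,40,4,0,0, 0,20,0,0,0, 0,8,-4,0,0, 0,8,-4,0,0, 0,8,-4,0,0, 0,7,-4,0,0, 0,7,-4,0,0, 0,7,-3,0,0, 0,7,-3,0,0, 0,7,-3,0,0, 0,0,0,0,0]'; python3 - <<'E'
from h import *
print(ball('side'),grip())
E
```

```text
clock: 7.58
tcp_pos: [0.5405, 0.1876, 0.1963]
orientation: [0.043, 1.572, -0.044]
contact_force: [0.6, 1.1, -0.4]
grip_width: -0.0001
None (0.67, 994, [[0.501, 0.166, 0.137], [0.529, 0.179, 0.186], [0.572, 0.355, 0.196]])
```

```bash
python3 -m pendant '[0,8,-3,0,0, 0,8,-3,0,0, 0,8,-2,0,0, 0,8,-1,0,0, 0,7,0,0,0, 0,7,0,0,0, 0,5,0,0,0, 0,0,0,0,0]'; python3 - <<'E'
from h import *
print(ball('side'),ball('top'),grip())
E
```

```text
clock: 8.78
tcp_pos: [0.541, 0.1774, 0.1462]
orientation: [0.043, 1.57, -0.045]
contact_force: [1.0, -1.0, 5.8]
grip_width: 0.0002
  return _methods._mean(a, axis=axis, dtype=dtype,
  ret = um.true_divide(
Traceback (most recent call last):
  File "h.py", line 17, in ball
    f=least_squares(lambda q:np.linalg.norm(S-q,axis=1)-.013,np.median(S,0)+[0,.008,-.008],loss='soft_l1',f_scale=.002)
ValueError: Initial guess is outside of provided bounds
```

```bash
python3 -m pendant '[0,3,0,0,0, 0,2,0,0,0, 0,2,0,0,0, 0,1,0,0,0, 0,0,0,0,0]'; python3 -m pendant '[0,2,0,0,0, 0,1,0,0,0, 0,0,0,0,0, 0,0,0,0,0]'
```

```text
clock: 9.6
tcp_pos: [0.5411, 0.1772, 0.1388]
orientation: [0.043, 1.57, -0.046]
contact_force: [-1.9, -3.3, 10.7]
grip_width: -0.0002
clock: 10.1
tcp_pos: [0.5412, 0.1773, 0.1369]
orientation: [0.043, 1.57, -0.045]
contact_force: [-4.8, -3.5, 19.6]
grip_width: -0.0003
```

```bash
python3 -m pendant '[0,2,0,0,0, 0,2,0,0,0, 0,0,0,0,0, 0,0,0,0,0]'; python3 - <<'E'
from h import *
im,d=viewer.grab_frame('side');np.save('pics/side3.npy',d);cv2.imwrite('pics/c3.png',cv2.resize(im[60:260,190:390,::-1],(600,600)))
E
```

```text
clock: 10.6
tcp_pos: [0.5413, 0.1773, 0.1347]
orientation: [0.044, 1.569, -0.045]
contact_force: [-8.9, -4.7, 34.9]
grip_width: 0.0002
```

View pics/c3.png

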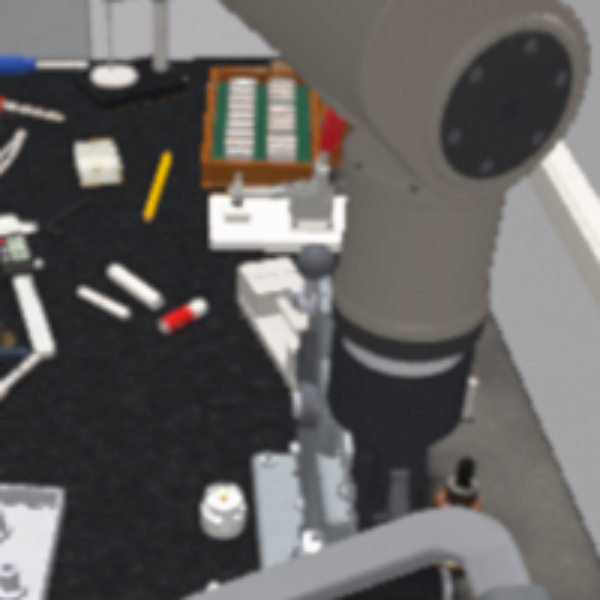

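Force is 35 N with little travel left, so the lever is on its stop; the ball is still at crop (316,260), on the R side. Now I'll retreat upwards and go to the R side of the ball.

```bash
python3 -m pendant '[0,-20,0,0,0, 0,-50,0,0,0, 0,-50,0,0,0, 0,-50,0,0,0, 0,0,30,-7,0, 0,0,29,-7,0, 0,0,29,-6,0, 0,0,29,-6,0, 0,0,0,0,0]'; python3 - <<'E'
from h import *
for c in ('side','top'):
    print(grip(c))
    try: print(ball(c))
    except Exception as e: print(e)
E
```

```text
clock: 11.78
tcp_pos: [0.5196, 0.299, 0.2997]
orientation: [0.039, 1.573, -0.041]
contact_force: [0.1, 0.1, 0.2]
grip_width: 0.0004
(0.9, 916, [[0.519, 0.158, 0.126], [0.544, 0.254, 0.141], [0.579, 0.343, 0.168]])
(0.55, 126, array([0.522, 0.342, 0.249]), array([0.5234, 0.3506, 0.2432]), np.float64(0.0007301967123052733))
(0.93, 735, [[0.504, 0.179, 0.129], [0.541, 0.293, 0.145], [0.555, 0.367, 0.176]])
(0.82, 127, array([0.523, 0.352, 0.253]), array([0.5249, 0.3518, 0.2432]), np.float64(0.0010776588906923617))
```

```bash
python3 - <<'E'
from h import *
for c in ('side','top'):
    im,d=viewer.grab_frame(c); X=xyz(c,d).reshape(-1,3); S=X[(X[:,0]>.515)&(X[:,0]<.585)&(X[:,1]>.14)&(X[:,1]<.195)&(X[:,2]>.11)&(X[:,2]<.2)]
    print(c,len(S),np.percentile(S,[5,50,90,97],axis=0).round(4).tolist())
    f=least_squares(lambda q:np.hypot(S[:,1]+.055*(S[:,0]-.543)-q[0],S[:,2]-q[1])-.012,[.171,.13],loss='soft_l1',f_scale=.002);print(f.x,np.abs(f.fun).mean())
    cv2.imwrite(f'pics/{c}4.png',im[:,:,::-1])
b=cv2.imread('pics/top4.png')[95:195,200:340];cv2.imwrite('pics/c4.png',cv2.resize(b,(700,500),interpolation=2))
E
```

```text
side 304 [[0.527, 0.1571, 0.1227], [0.5622, 0.16, 0.1321], [0.5806, 0.1666, 0.1379], [0.5834, 0.1712, 0.1389]]
[0.17076204 0.12645473] 0.0008823021927229769
top 5 [[0.5164, 0.1825, 0.1275], [0.5179, 0.184, 0.1302], [0.5203, 0.1843, 0.133], [0.5208, 0.1844, 0.1338]]
[0.17072711 0.12793464] 0.0005041993989067996
```

View pics/c4.png

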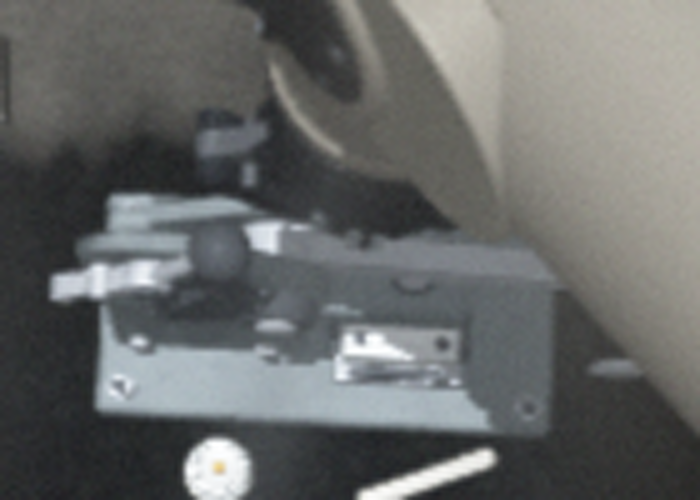

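The lever grip centre is at z ≈ 0.127, so the lever is at about 0.83 rad and the bush is home; the top view shows the ball still thrown. Next I'll tip the ball back.

```bash
python3 -m pendant '[0,21,0,1,0, 0,21,0,0,0, 0,21,0,0,0, 0,0,14,1,0, 0,0,9,1,0, 0,0,8,0,0, 0,0,8,1,0, 0,0,8,0,0, 0,0,8,0,0, 0,0,7,0,0, 0,0,6,0,0, 0,0,0,0,0]'
```

```text
clock: 13.78
tcp_pos: [0.5286, 0.3657, 0.238]
orientation: [0.042, 1.571, -0.042]
contact_force: [-0.6, -0.5, -0.1]
grip_width: -0.0004
```

```bash
python3 - <<'E'
from h import *
for c in ('side','top'):
    try: print(ball(c))
    except Exception as e: print(e)
E
```

```text
(0.47, 20, array([0.517, 0.399, 0.25 ]), array([0.5259, 0.4066, 0.246 ]), np.float64(0.0007682066519817423))
(0.45, 71, array([0.522, 0.406, 0.255]), array([0.5277, 0.4066, 0.2464]), np.float64(0.0012972930897929861))
```

```bash
python3 -m pendant '[0,0,-12,0,0, 0,-40,0,0,0, 0,-50,0,0,0, 0,-30,0,0,0, 0,0,40,-20,0, 0,0,40,-20,0, 0,0,40,-20,0, 0,0,40,-20,0, 0,0,40,-20,0, 0,0,0,0,0, 0,0,0,0,0]'; python3 - <<'E'
from h import *
for c in ('side','top'):
    try: print(ball(c))
    except Exception as e: print(e)
    im,d=viewer.grab_frame(c); X=xyz(c,d).reshape(-1,3); S=X[(X[:,0]>.515)&(X[:,0]<.585)&(X[:,1]>.14)&(X[:,1]<.195)&(X[:,2]>.11)&(X[:,2]<.2)]
    f=least_squares(lambda q:np.hypot(S[:,1]+.055*(S[:,0]-.543)-q[0],S[:,2]-q[1])-.012,[.171,.13],loss='soft_l1',f_scale=.002);print(f.x,len(S))
    cv2.imwrite(f'pics/{c}5.png',im[:,:,::-1])
    for n in ('load','oil_bottle','gauge_pin','tray','jig_plate'): print(n,[(np.round(x['location'],3).tolist(),round(x['score'],2)) for x in nets.look_for(n,c)[:2]])
a=cv2.imread('pics/side5.png')[90:290,220:370];b=cv2.imread('pics/top5.png')[95:195,200:340]
cv2.imwrite('pics/c5.png',np.hstack([cv2.resize(a,(300,400),interpolation=2),cv2.resize(b,(490,400),interpolation=2)]))
E
```

```text
clock: 15.35
tcp_pos: [0.4403, 0.5568, 0.3582]
orientation: [0.043, 1.57, -0.045]
contact_force: [0.0, -0.8, 1.0]
grip_width: 0.0
(0.64, 129, array([0.525, 0.398, 0.249]), array([0.5262, 0.4057, 0.2442]), np.float64(0.0016405457059485296))
[0.17074509 0.12670065] 306
load [([0.468, 0.344, 0.025], 0.74)]
oil_bottle [([0.637, 0.302, 0.075], 0.71)]
gauge_pin []
tray [([0.283, 0.311, 0.002], 0.82)]
jig_plate [([0.283, 0.311, 0.002], 0.58)]
(0.78, 131, array([0.525, 0.406, 0.255]), array([0.5273, 0.4067, 0.2462]), np.float64(0.0010610003906029808))
[0.17219081 0.1268575 ] 362
load [([0.533, 0.299, 0.115], 0.75), ([0.467, 0.349, 0.029], 0.41)]
oil_bottle [([0.634, 0.313, 0.059], 0.49), ([0.47, 0.252, 0.01], 0.49)]
gauge_pin [([0.469, 0.252, 0.012], 0.58)]
tray []
jig_plate [([0.525, 0.269, 0.049], 0.68)]
```

View pics/c5.png

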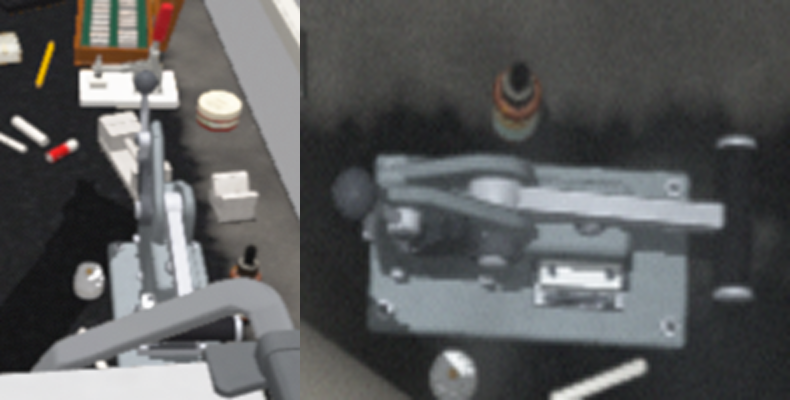

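The top view shows the lever level (grip at crop (735,215)), the ball leaning away from R at (352,192), and the bystanders unmoved. The hand is clear, so I'm handing in.

```bash
python3 -c "
from bench import r
print(r.hand_in(), r.get_obs()['clock'])"
```

```text
the job is handed in; nothing more can be done
the job is handed in; nothing more can be done
```

I threw the pawl clear, pressed the lever down by its grip until it stopped, then tipped the pawl back onto the teeth. The job was handed in after about 15.5 s. No verdict is reported, so these are my own last checks:

- **Lever:** the grip centre is at z ≈ 0.127 m, which puts the lever at about 0.83 rad. It stayed there after I withdrew. The push ended against a firm stop at about 35 N.
- **Pawl:** the ball ended at (0.527, 0.406, 0.246), leaning about 25° away from R, so the pawl lies on the teeth. Before the press stroke it stood about 30° towards R, and it was still there when I lifted off the grip.
- **Bystanders:** the load, oil bottle and gauge pin re-measured within about 6 mm of their start positions, and the tray did too, though in the side view only. The spare bushes were not measured separately.
- **Jig plate:** it was found at its start position in the top view. The side view only gave a false hit on the tray.
- **Bush:** it was hidden under the ram, so I infer that it is home from the lever angle and the stop force. I did not see it directly.
- **Failed checks:** some ball detections failed while the arm hid it, and I repeated those with the arm out of the way.

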